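Find the full cutter tin by weight

TASK

Of the two red-lidded cutter tins on the counter one holds the whole set of pastry cutters and the other only a few; they look the same, so lift them to feel which is heavier, keeping them upright and without dropping them or opening them. Stand the lighter one in the free place of the row on the steel shelf, in line with its neighbours and midway between them, and let go of it. Then present the heavier one to the pastry cook: finish while holding it in the gripper, upright and still, about 10 cm above the middle of the marble slab; leave everything else where it is.

Things in the scene. Friction and masses are not known exactly. Their poses are not given: they have to be found in the camera images.
- tin_a: loose cutter tin on the counter: upright, round, steel, 64 mm in diameter, 62 mm tall, red lid flush with its sides. Origin: centre of its underside, z up; yaw means nothing. Either of the two alike tins may be the fuller: with the whole set it weighs 0.46 to 0.64 kg in all, with a few cutters 0.22 to 0.32 kg. The cutters inside can shift a few mm
- tin_b: loose cutter tin on the counter: upright, round, steel, 64 mm in diameter, 62 mm tall, red lid flush with its sides. Origin: centre of its underside, z up; yaw means nothing. Either of the two alike tins may be the fuller: with the whole set it weighs 0.46 to 0.64 kg in all, with a few cutters 0.22 to 0.32 kg. The cutters inside can shift a few mm
- gap (a point): the free middle place of the row: the point on the shelf's top (100 mm above the counter) where the centre of a tin's underside belongs. Its y axis runs along the row, x across it, z up. Places are 80 mm apart, so the neighbours leave 96 mm clear: have the fingers close across the row (along this x), not along it
- riser: the fixed low stainless-steel shelf standing on the counter, open above: 130 mm deep (x), 440 mm long (y), top surface at 100 mm, small white dishes under it. Origin: centre of its underside at counter height
- slab_middle (a point): middle of the top face of the white marble pastry slab; z up
- slab: marble pastry slab lying fixed on the counter, 300 mm (x) by 240 mm (y) by 18 mm thick. Origin: centre of its underside
- row_tin_1: tin with a white lid, loose in the row on the shelf, of the same size as the red-lidded tins. Origin: centre of its underside. Leave it alone
- row_tin_2: tin with a yellow lid, loose in the row on the shelf, of the same size as the red-lidded tins. Origin: centre of its underside. Leave it alone
- row_tin_3: tin with a blue lid, loose in the row on the shelf, of the same size as the red-lidded tins. Origin: centre of its underside. Leave it alone
- row_tin_4: tin with a black lid, loose in the row on the shelf, of the same size as the red-lidded tins. Origin: centre of its underside. Leave it alone
- loose_cutter: a single round steel cutter (ring), 56 mm across, 30 mm tall, standing on a far corner of the slab. Origin: centre of its underside. Leave it alone
- scraper: bench scraper lying on the robot's side of the slab: steel blade 75 by 150 mm with a round wooden handle, 15 mm tall. Origin: under the middle of the blade. Leave it alone
- brush: pastry brush lying on the counter to the left, about 200 mm long. Leave it alone
- rolling_pin: wooden rolling pin, 48 mm thick and 420 mm long, lying on the counter to the right of the slab, pointing away from the robot. Origin: under its middle, at counter height. Leave it alone
Things that resemble listed ones, but are neither listed nor needed, are in the scene too. Leave any pink look-alike of the tin_b alone. Leave any green or turquoise look-alike of the tin_a alone.

How it is judged:
By the outcome, as a careful person would: the job done as asked, in the order asked, and still so for the second after the job is handed in, while the arm keeps its last pose, push and grip.
It also fails if it takes over 72 s, if anything falls off the work surface, if the arm or the gripper's body presses on something with over 40 N, if the wrist force passes 120 N, or if a joint passes its speed limit or range.

ROBOT

A 6-joint arm with a two-finger parallel gripper is mounted at the origin on the work surface. World frame = base frame: x ahead of the robot, y to its left, z up, the work surface at z = 0. Lengths are in mm, angles in degrees, forces in N, time in s.
With the tool pointing down it reaches from about 350 to 850 mm from the base axis. Payload 8.1 kg.
Tool frame: the origin (TCP) lies between the finger pads; the fingertips stand 22 mm ahead of it and the grasp point (between the pads) lies 3 mm ahead of it (r.nose_length is the z of the fingertips in the tool frame, in mm); z points along the fingers, x is the direction in which the jaws open and shut, and the axes are right-handed (so a half turn about z gives the same grasp; the last joint's range is limited). The gripper opens to 85 mm and grips with 20 to 120 N. Pads are 22 mm wide; open, the fingers measure 114 mm over their backs; the gripper's body (76 mm by 85 mm) begins 54 mm behind the grasp point. The pads swing forward as they close: fully open they stand 13 mm farther back than shut.
Start: joints at [62.315, 7.471, 85.268, -0, 87.261, -4.893], TCP at [232.414, 553.163, 253.292] pointing down, gripper open.
Joint ranges: [-169.43, 169.43], [-51.17, 129.36], [1.28, 143.12], [-76.62, 256.62], [0, 156.53], [-152.29, 152.29]. Speed limits (degrees/s): [136.94, 136.94, 159.86, 180, 180, 180].

INTERFACE

Orientations are given as [roll, pitch, yaw] about the fixed x, y, z axes, in that order (R = Rz(yaw) Ry(pitch) Rx(roll)).
In Python, from bench import r gives the robot as it stands.
- The arm moves only by the shell command python3 -m jog 'ROWS' [FORCE]. ROWS is JSON, a list of rows, each a list of 5 numbers: the shift along the tool's x, y, z in m, then the turn about the tool's z in degrees, then the opening in per cent of the stroke, from 0 (shut) to 100 (fully open). A call has 1 to 8 rows; each row is the pose to reach, as a shift and turn from the pose measured when the call began, along the tool's axes at that moment; what a row does not reach only later rows make up. A row lasts 1/10 s, in which the tool goes at most 50 mm and 8.59 degrees, less where a joint would pass 70% of its speed; a pose out of reach is approached as far as the arm can. A call with a gripper value outside its range is refused whole. The fingers move at their own pace and stop on an object; FORCE is the grip in N (left out, the last holds). Time passes only in rows, so rows that repeat a pose let the fingers close. It gives the time, the measured TCP pose, the force and the opening at its end, in the units of the state.
- r.sense(): the state, without advancing time (a new reading comes with each control period).
- r.snapshot(name): name is "scene" or "top" or "wrist"; returns a dict with "image" (384x512x3 uint8, red, green, blue), "K" (3x3 intrinsics, pixels), "T" (4x4, takes a point from camera to world coordinates); the wrist camera has in their place "tool_from_camera" (4x4, takes a point from camera to tool coordinates, whose origin is the TCP and whose axes are the tool frame's). Camera axes: x right, y down, z forward; pixel columns grow to the right and rows downward; lengths in mm; the calibration is good to about 2 mm. The wrist camera is an equidistant fisheye: a pixel r from the principal point sees the ray r / f radians off the axis. A picture is of the moment at which its call begins: read the wrist's pose just before it. There is no depth.
- r.hand_in(): hands the job in, once; it reports no verdict.
Trained networks look in a picture, given as the dict that the camera call returned (one of the last four; its "shot" number tells which), for a name from the list of things; names that differ only in an ending like _2 or _b are one class to them, and where a whole thing is asked for, a point or a joint stands for the part that bears it (a point fixed in the world has none). Each returns a list of dicts, best first, with "conf" (0 to 1); they miss things now and then, are a little off and sometimes report something else, mostly with a low value. They report only what shows in the picture. A call takes as long as a camera call. They do not tell look-alikes from the thing itself.
- r.search_frame(picture, label): "bbox" ([left, top, right, bottom] in pixels, round what is visible of it).
- r.pinpoint(picture, label): "uv" ([column, row] in pixels: a listed point, or the origin of a listed thing).
The state is a dict: "time": time; "joint_pos": joint angles; "qd": joint speeds; "joint_efforts": joint torques, N m; "tool_pos": TCP position; "tcp_rot": TCP orientation; "ft_force": force on the tool from outside, world axes, zero at the start; "wrist_torque": the same for the moment, N m; "finger_gap": finger opening in mm.
Only numpy, scipy, OpenCV 4.12 (cv2) and the standard library are available. Lean on these libraries where they do the work, as an engineer would, in place of code of your own. Each camera call takes 0.05 s, during which the arm holds its last target. There are 200 camera calls.

## Working session

There is one attempt and no reset: what is moved stays moved. The work goes in short steps, Python scripts to look and compute and a shell command to move; the robot and the scene stay as the last step left them, time stands still between calls to the robot, and variables do not carry over. Pictures are saved under pics/ and viewed, about 8 in all and at most 12, crops included, and the job is handed in when it is done.

```bash
ls; mkdir -p pics
cat > h.py <<'E'
from bench import r
import numpy as np, cv2
from scipy.spatial.transform import Rotation as R
def save(p,name,crop=None,k=1):
    im=p["image"][:,:,::-1]
    if crop: im=im[crop[1]:crop[3],crop[0]:crop[2]]
    cv2.imwrite("pics/"+name,cv2.resize(im,None,fx=k,fy=k,interpolation=cv2.INTER_CUBIC))
def toolT():
    s=r.sense();T=np.eye(4);T[:3,:3]=R.from_euler("xyz",s["tcp_rot"],degrees=True).as_matrix();T[:3,3]=s["tool_pos"];return T
def world(p,uv,z,T=None):
    K=p["K"];x=(uv[0]-K[0,2])/K[0,0];y=(uv[1]-K[1,2])/K[1,1]
    if "T" in p: d=np.array([x,y,1.]);T=p["T"]
    else:
        t=np.hypot(x,y);d=np.array([np.sin(t)*x/max(t,1e-9),np.sin(t)*y/max(t,1e-9),np.cos(t)]);T=T@p["tool_from_camera"]
    T=np.array(T);d=T[:3,:3]@d;o=T[:3,3];return o+d*(z-o[2])/d[2]
E
python3 - <<'E'
from h import *
print(r.sense())
for n in ("top","scene"):
    p=r.snapshot(n); save(p,n+"0.png",None,1.5); print(n,np.round(p["T"],2).tolist(),np.round(p["K"],1).tolist())
    for l,z in (("tin_a",0),("row_tin_1",100),("gap",100),("slab_middle",18),("riser",0),("rolling_pin",0),("loose_cutter",18),("scraper",18)):
        for d in r.pinpoint(p,l): print(l,np.round(d["uv"]),round(d["conf"],2),np.round(world(p,d["uv"],z)))
E
```

```text
pics
{'time': 0.0, 'joint_pos': array([ 6.23157777e+01,  7.51454705e+00,  8.53306422e+01, -1.60133569e-04,
        8.72592192e+01, -4.89310783e+00]), 'qd': array([-0.085664  ,  0.03899874,  0.11780295, -0.04786403,  0.07481515,
       -0.08793025]), 'joint_efforts': array([-8.53048768e-04, -5.69408333e+01, -5.00539541e+01, -4.93176558e-04,
        1.48686091e-02,  1.18070452e-05]), 'tool_pos': array([232.16925932, 552.71399734, 252.23715836]), 'tcp_rot': array([-1.79991254e+02,  1.04041513e-01,  6.72089013e+01]), 'ft_force': array([ 0.33892623, -0.00992674, -0.25381015]), 'wrist_torque': array([-0.00606978,  0.00704337,  0.03829239]), 'finger_gap': 85.54846343176045}
top [[-0.02, -0.98, 0.19, 292.19], [-1.0, 0.01, -0.02, -77.13], [0.02, -0.19, -0.98, 1228.99], [0.0, 0.0, 0.0, 1.0]] [[381.9, 0.0, 260.8], [0.0, 381.9, 186.7], [0.0, 0.0, 1.0]]
tin_a [157. 204.] 0.91 [478. 228.   0.]
tin_a [235. 213.] 0.84 [447. -23.   0.]
tin_a [191. 239.] 0.8 [366. 118.   0.]
tin_a [272. 222.] 0.79 [ 415. -141.    0.]
tin_a [190. 204.] 0.67 [478. 120.   0.]
tin_a [220. 250.] 0.6 [329.  24.   0.]
row_ti
[... 687 characters left out ...]
-134.   -0.]
tin_a [252. 158.] 0.89 [334.  14.   0.]
tin_a [332. 161.] 0.66 [476. 248.   0.]
tin_a [287. 154.] 0.61 [374. 131.   0.]
tin_a [263. 184.] 0.58 [455. -10.   0.]
row_tin_1 [352. 186.] 0.69 [657. 167. 100.]
row_tin_1 [282. 215.] 0.66 [651. -65. 100.]
row_tin_1 [378. 178.] 0.58 [667. 256. 100.]
row_tin_1 [302. 204.] 0.55 [644.   4. 100.]
gap [330. 196.] 0.95 [658.  91. 100.]
gap [280. 213.] 0.68 [642. -66. 100.]
slab_middle [172. 222.] 0.59 [ 472. -325.   18.]
riser [326. 214.] 0.57 [651.  97.   0.]
riser [115. 292.] 0.23 [ 600. -535.    0.]
rolling_pin [116. 293.] 0.83 [ 606. -532.    0.]
loose_cutter [166. 262.] 0.72 [ 589. -388.   18.]
scraper [167. 200.] 0.78 [ 387. -310.   18.]
```

View pics/top0.png

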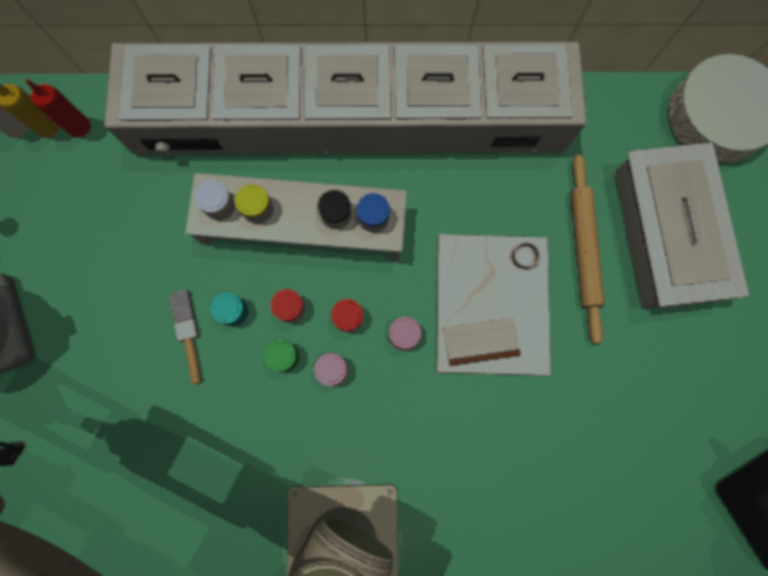

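Run:
```python
from h import *
a=cv2.imread("pics/top0.png");b=cv2.imread("pics/scene0.png")
a=a[240:420,180:450];b=b[180:340,300:540]
a=cv2.resize(a,(800,int(800*180/270)),interpolation=cv2.INTER_CUBIC)
cv2.imwrite("pics/crop0.png",a)
b=cv2.resize(b,(800,int(800*160/240)),interpolation=cv2.INTER_CUBIC);cv2.imwrite("pics/crop1.png",b)
```

```text
(no output)
```

View pics/crop0.png

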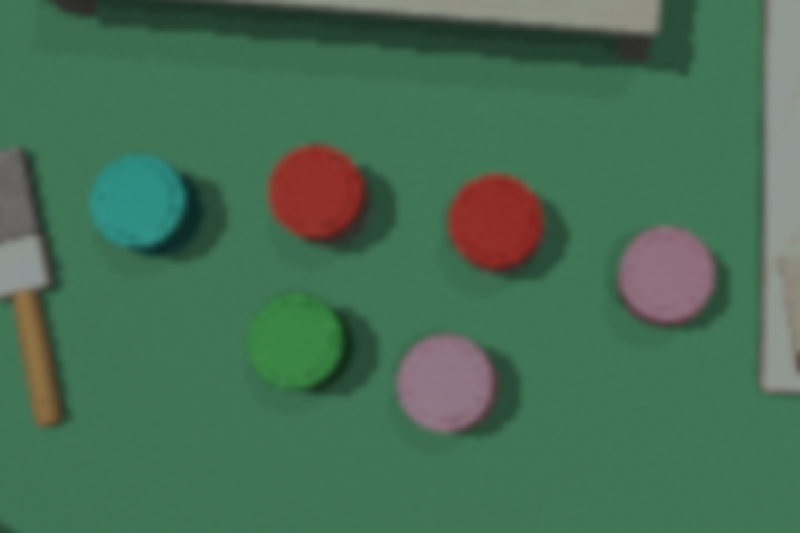

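Six tins match the shape: turquoise (152,206), red (191,204), red (232,211), pink (270,222), green (187,237) and pink (220,246) in top-view pixels. Only the two at (191,204) and (232,211) have red lids, and the crop confirms it, so those are the targets. The row's free place is at about (199,139), between yellow and black. Next I refine the positions from the lid centroids.

```bash
cat >> h.py <<'E'
def lids(p,z,h,T=None,smin=110,vmin=60,amin=60):
    "centroids of blobs of hue range h"
    hsv=cv2.cvtColor(p["image"],cv2.COLOR_RGB2HSV);H=hsv[...,0]
    m=((H>=h[0])&(H<=h[1]) if h[0]<=h[1] else (H>=h[0])|(H<=h[1]))&(hsv[...,1]>smin)&(hsv[...,2]>vmin)
    n,_,st,c=cv2.connectedComponentsWithStats(m.astype(np.uint8))
    return [(c[i].round(1),int(st[i,4]),world(p,c[i],z,T).round(1)) for i in range(1,n) if st[i,4]>=amin]
def go(xyz,yaw):
    "shift (m) and turn (deg) to reach TCP xyz, yaw"
    T=toolT();s=r.sense();d=T[:3,:3].T@(np.array(xyz)-T[:3,3])/1000
    t=-(yaw-s["tcp_rot"][2]);t=(t+90)%180-90
    print("go",d.round(4),"turn",round(t,1),"now",s["tool_pos"].round(1),s["tcp_rot"].round(1),s["ft_force"].round(2))
E
python3 - <<'E'
from h import *
for n in ("top","scene"):
    p=r.snapshot(n)
    print(n,"red",lids(p,62,(172,8))); print("yel",lids(p,162,(22,34))); print("blue",lids(p,162,(105,125)))
go((480,120,250),-6)
E
```

```text
top red [(array([29. , 63.9]), 194, array([940.6, 645. ,  62. ])), (array([190.9, 203. ]), 350, array([471.8, 109. ,  62. ])), (array([231.2, 209.8]), 348, array([448.7, -14.4,  62. ]))]
yel [(array([ 6.6, 64. ]), 211, array([885.1, 649.2, 162. ])), (array([167.4, 133.4]), 400, array([662.1, 164.8, 162. ]))]
blue [(array([248.3, 139.6]), 362, array([640.6, -70.5, 162. ]))]
scene red [(array([147.5,   7.2]), 132, array([-777. ,   21.9,   62. ])), (array([76.1, 23. ]), 152, array([-776.6, -323.1,   62. ])), (array([300. , 162.7]), 282, array([478.4, 108.3,  62. ])), (array([262.3, 171.2]), 309, array([454.6, -15. ,  62. ]))]
yel [(array([358.3, 174.2]), 378, array([668. , 164.4, 162. ]))]
blue [(array([280.6, 200.2]), 381, array([646.5, -70.6, 162. ]))]
go [-0.3034  0.3961  0.0033] turn 73.2 now [232.4 553.2 253.3] [-180.    -0.    67.2] [-0.73 -0.42 -0.29]
```

```bash
python3 -m jog '[[-0.038,0.05,0,8,100],[-0.076,0.1,0,16,100],[-0.114,0.15,0,24,100],[-0.152,0.2,0,32,100],[-0.19,0.25,0,40,100],[-0.228,0.3,0,48,100],[-0.266,0.35,0,56,100],[-0.303,0.396,0,64,100]]' 60
python3 - <<'E'
from h import *
go((474,109,170),-5.2)
E
```

```text
time: 1.8
tool_pos: [432.5, 204.5, 253.7]
tcp_rot: [-180.0, -0.1, 2.9]
ft_force: [1.6, -0.5, 0.8]
finger_gap: 85.7
go [0.0366 0.0975 0.0837] turn 8.1 now [432.5 204.5 253.7] [-1.8e+02 -1.0e-01  2.9e+00] [ 1.61 -0.46  0.81]
```

```bash
python3 -m jog '[[0.012,0.033,0.025,3,100],[0.024,0.066,0.05,6,100],[0.037,0.097,0.08,8,100],[0.037,0.097,0.08,8,100],[0.037,0.097,0.08,8,100],[0.037,0.097,0.08,8,100]]'
python3 - <<'E'
from h import *
T=toolT();p=r.snapshot("wrist");save(p,"w1.png",None,1.5)
print(lids(p,62,(172,8),T)); print("yel",lids(p,162,(22,34),T)); print("turq",lids(p,62,(80,95),T))
for l,z in (("tin_a",0),("gap",100)):
    for d in r.pinpoint(p,l): print(l,np.round(d["uv"]),round(d["conf"],2),world(p,d["uv"],z,T).round(1))
go((474,109,170),-5.2)
E
```

```text
time: 2.4
tool_pos: [474.8, 110.3, 174.8]
tcp_rot: [-179.9, -0.1, -5.1]
ft_force: [-0.2, -0.2, -0.3]
finger_gap: 85.2
[(array([255.4, 191.9]), 4548, array([474.8, 115.2,  62. ])), (array([119.3, 283.8]), 207, array([324.1,  27.2,  62. ])), (array([244.8, 305.7]), 2710, array([453.1,  -4.2,  62. ]))]
yel [(array([505.3, 138. ]), 828, array([627.1, 169. , 162. ]))]
turq [(array([235.2,  46.9]), 5288, array([469.8, 232.9,  62. ]))]
tin_a [154. 257.] 0.93 [343.7  23.2   0. ]
tin_a [252. 174.] 0.84 [471.5 113.5   0. ]
tin_a [159. 173.] 0.76 [373.  124.8   0. ]
tin_a [241.  55.] 0.76 [471.6 234.9   0. ]
tin_a [229. 343.] 0.72 [ 415.6 -127.5    0. ]
tin_a [246. 276.] 0.65 [451.8  -9.7   0. ]
gap [469. 216.] 0.88 [659.8  89.1 100. ]
go [-0.0008  0.0017  0.005 ] turn 0.2 now [474.9 110.6 175. ] [-179.9   -0.2   -5. ] [ 0.49  0.95 -0.06]
```

View pics/w1.png

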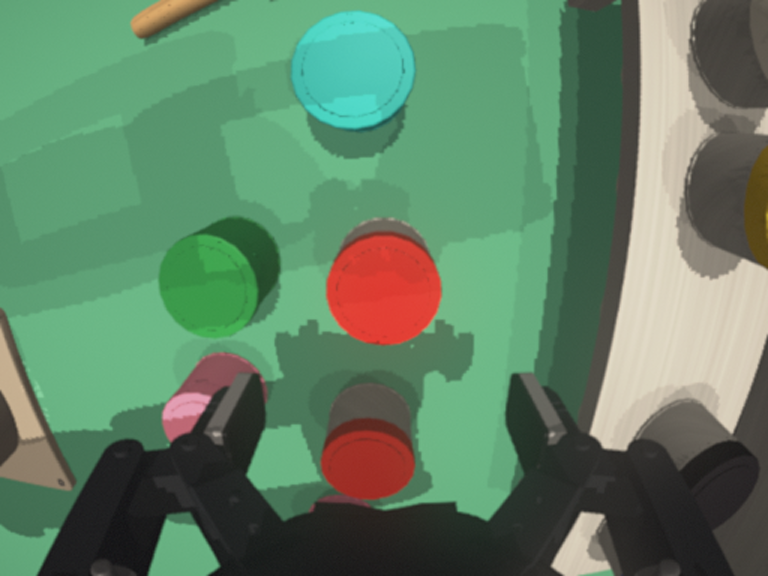

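The red tin's lid is at (255,192), with the other red at (245,306), green to the left and turquoise above. The gripper sits straight over it and needs about 3 mm more in +y.

```bash
python3 -m jog '[[0,-0.003,0.03,0,100],[0,-0.003,0.06,0,100],[0,-0.003,0.075,0,100],[0,-0.003,0.075,0,100],[0,-0.003,0.075,0,100]]'
python3 - <<'E'
from h import *
T=toolT();p=r.snapshot("wrist");save(p,"w2.png",None,1)
print(lids(p,62,(172,8),T))
go((474,114,38),-5.2)
E
```

```text
time: 3.05
tool_pos: [475.7, 114.3, 100.9]
tcp_rot: [-179.9, -0.2, -5.0]
ft_force: [0.3, -0.9, -0.4]
finger_gap: 85.6
[(array([254.3, 234. ]), 8196, array([474.9, 117.6,  62. ])), (array([108.6, 289. ]), 299, array([364.3,  78.8,  62. ])), (array([247.4, 335.9]), 113, array([461.9,  31.7,  62. ])), (array([119.4, 344.6]), 112, array([350.8,  18.1,  62. ]))]
go [-0.0026  0.0005  0.0635] turn 0.2 now [476.3 114.2 101.6] [-179.9   -0.3   -5. ] [ 0.61 -0.79 -0.67]
```

Run:
```python
from h import *
T=toolT();p=r.snapshot("wrist")
hsv=cv2.cvtColor(p["image"],cv2.COLOR_RGB2HSV);H=hsv[...,0]
m=(((H>=172)|(H<=8))&(hsv[...,1]>110)&(hsv[...,2]>40)).astype(np.uint8)
n,L,st,c=cv2.connectedComponentsWithStats(m);i=1+st[1:,4].argmax();print(st[i])
x,y,w,h,_=st[i]
for uv in ((x,y+h/2),(x+w,y+h/2),(x+w/2,y),(x+w/2,y+h)): print(uv,world(p,uv,62,T).round(1))
```

```text
[ 202  184  104  100 8140]
(np.int32(202), np.float64(234.0)) [444.  119.8  62. ]
(np.int32(306), np.float64(234.0)) [506.7 114.2  62. ]
(np.float64(254.0), np.int32(184)) [478.2 148.4  62. ]
(np.float64(254.0), np.int32(284)) [472.   80.3  62. ]
```

View pics/w2.png

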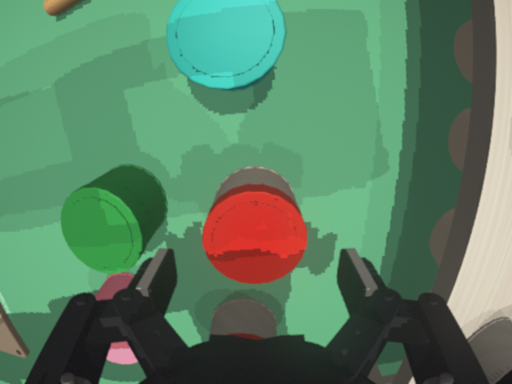

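The lid's extents centre on (475,114), which matches the gripper within 1 mm. The tin is clear between the open fingers, so I go down and grip.

```bash
python3 -m jog '[[-0.001,0,0.02,0,100],[-0.001,0,0.04,0,100],[-0.001,0,0.06,0,100],[-0.001,0,0.063,0,100],[-0.001,0,0.063,0,100],[-0.001,0,0.063,0,100],[-0.001,0,0.063,0,100]]' && python3 -m jog '[[0,0,0,0,60],[0,0,0,0,60],[0,0,0,0,60],[0,0,0,0,60],[0,0,0,0,60],[0,0,0,0,60],[0,0,0,0,60],[0,0,0,0,60]]' 45
```

```text
time: 3.85
tool_pos: [477.2, 114.5, 40.4]
tcp_rot: [-179.9, -0.5, -5.0]
ft_force: [-0.5, 0.3, -0.2]
finger_gap: 85.3
time: 4.65
tool_pos: [477.4, 114.7, 41.8]
tcp_rot: [-179.9, -0.5, -5.0]
ft_force: [-7.5, 0.1, 13.0]
finger_gap: 64.1
```

```bash
python3 -m jog '[[0,0,-0.005,0,60],[0,0,-0.015,0,60],[0,0,-0.03,0,60],[0,0,-0.045,0,60],[0,0,-0.05,0,60],[0,0,-0.05,0,60],[0,0,-0.05,0,60],[0,0,-0.05,0,60]]' && python3 -m jog '[[0,0,0,0,60],[0,0,0,0,60],[0,0,0,0,60]]'
python3 - <<'E'
from h import *
f=[]
for i in range(6):
    T=toolT();p=r.snapshot("wrist");s=r.sense();f.append(np.r_[s["ft_force"],s["wrist_torque"]])
print(np.mean(f,0).round(2),np.std(f,0).round(2),s["tool_pos"],s["tcp_rot"],s["finger_gap"])
save(p,"w3.png")
E
```

```text
time: 5.45
tool_pos: [476.1, 114.5, 90.7]
tcp_rot: [-179.9, -0.4, -5.0]
ft_force: [0.8, 0.3, -6.1]
finger_gap: 63.6
time: 5.75
tool_pos: [475.8, 114.5, 90.3]
tcp_rot: [-179.9, -0.3, -5.0]
ft_force: [-0.0, 1.1, -5.5]
finger_gap: 63.9
[-0.07  0.16 -5.54  0.01  0.01  0.01] [0.58 0.28 0.82 0.03 0.04 0.03] [476.19030253 114.5235929   90.790964  ] [-179.87558748   -0.3893449    -4.97105557] 63.87142403674952
```

Tin A pulls 5.5 N, about 0.56 kg, so it is the fuller one. I set it back, measure the other, and then move over it.

```bash
python3 -m jog '[[0,0,0.015,0,60],[0,0,0.03,0,60],[0,0,0.042,0,60],[0,0,0.046,0,60],[0,0,0.048,0,60],[0,0,0.049,0,60],[0,0,0.049,0,60],[0,0,0.049,0,60]]' && python3 -m jog '[[0,0,0,0,80],[0,0,0,0,90],[0,0,0,0,100],[0,0,0,0,100],[0,0,0,0,100],[0,0,0,0,100]]'
python3 - <<'E'
from h import *
go((452,-12,130),-5.2)
E
```

```text
time: 6.85
tool_pos: [477.1, 114.6, 42.4]
tcp_rot: [-179.9, -0.5, -5.0]
ft_force: [0.5, 0.1, -6.3]
finger_gap: 63.9
time: 7.45
tool_pos: [477.1, 114.7, 42.5]
tcp_rot: [-179.9, -0.5, -5.0]
ft_force: [1.1, 0.0, 0.1]
finger_gap: 85.3
go [-0.0133  0.1281 -0.0879] turn 0.2 now [477.1 114.7  42.5] [-179.9   -0.5   -5. ] [1.05 0.04 0.08]
```

```bash
python3 -m jog '[[0,0,-0.04,0,100],[0,0,-0.08,0,100],[-0.003,0.03,-0.1,0,100],[-0.008,0.075,-0.1,0,100],[-0.013,0.115,-0.1,0,100],[-0.013,0.128,-0.1,0,100],[-0.013,0.128,-0.1,0,100],[-0.013,0.128,-0.1,0,100]]'
cat >> h.py <<'E'
def lidbox(p,T,z=62):
    hsv=cv2.cvtColor(p["image"],cv2.COLOR_RGB2HSV);H=hsv[...,0]
    m=(((H>=172)|(H<=8))&(hsv[...,1]>110)&(hsv[...,2]>40)).astype(np.uint8)
    n,L,st,c=cv2.connectedComponentsWithStats(m)
    for i in range(1,n):
        if st[i,4]<1500: continue
        x,y,w,h,_=st[i]; q=[world(p,uv,z,T) for uv in ((x,y+h/2),(x+w,y+h/2),(x+w/2,y),(x+w/2,y+h))]
        print("lid",st[i],np.mean(q,0).round(1),"sizes",np.linalg.norm(q[0]-q[1]).round(1),np.linalg.norm(q[2]-q[3]).round(1))
E
python3 - <<'E'
from h import *
T=toolT();p=r.snapshot("wrist");lidbox(p,T);go((452,-12,40),-5.2)
E
```

```text
time: 8.25
tool_pos: [452.4, -11.5, 142.0]
tcp_rot: [-179.8, -0.5, -5.0]
ft_force: [0.3, 1.5, 0.8]
finger_gap: 85.6
lid [ 228    0   96   83 6542] [476.8 107.9  62. ] sizes 63.8 58.3
lid [ 212  167   87   85 5797] [452.6 -10.   62. ] sizes 63.6 67.2
lid [ 193  307   66   36 1692] [ 415.3 -121.4   62. ] sizes 61.0 47.6
go [-0.0011  0.0013  0.1019] turn 0.2 now [452.4 -11.1 141.9] [-179.8   -0.4   -5. ] [-0.    0.06  0.8 ]
```

```bash
python3 -m jog '[[0,0,0.03,0,100],[0,0,0.06,0,100],[0,0,0.085,0,100],[0,0,0.1,0,100],[0,0,0.101,0,100],[0,0,0.101,0,100],[0,0,0.101,0,100]]' && python3 -m jog '[[0,0,0,0,60],[0,0,0,0,60],[0,0,0,0,60],[0,0,0,0,60],[0,0,0,0,60],[0,0,0,0,60],[0,0,0,0,60],[0,0,0,0,60]]' 45 && python3 -m jog '[[0,0,-0.005,0,60],[0,0,-0.015,0,60],[0,0,-0.03,0,60],[0,0,-0.045,0,60],[0,0,-0.05,0,60],[0,0,-0.05,0,60],[0,0,-0.05,0,60],[0,0,-0.05,0,60]]'
python3 - <<'E'
from h import *
f=[]
for i in range(6):
    T=toolT();p=r.snapshot("wrist");s=r.sense();f.append(np.r_[s["ft_force"],s["wrist_torque"]])
print(np.mean(f,0).round(2),np.std(f,0).round(2),s["tool_pos"],s["tcp_rot"],s["finger_gap"])
lidbox(p,T,s["tool_pos"][2]+20)
for l,z in (("tin_a",0),("gap",100)):
    for d in r.pinpoint(p,l): print(l,np.round(d["uv"]),round(d["conf"],2),world(p,d["uv"],z,T).round(1))
E
```

```text
time: 9.0
tool_pos: [454.2, -10.4, 42.1]
tcp_rot: [-179.8, -0.5, -4.9]
ft_force: [0.2, -0.4, 1.1]
finger_gap: 85.5
time: 9.8
tool_pos: [455.3, -10.4, 43.8]
tcp_rot: [-179.8, -0.7, -4.9]
ft_force: [-3.6, 1.9, 9.5]
finger_gap: 62.9
time: 10.6
tool_pos: [454.0, -10.4, 92.9]
tcp_rot: [-179.8, -0.6, -4.9]
ft_force: [-0.6, 0.4, -2.5]
finger_gap: 63.1
[ 0.01  0.22 -2.16  0.01  0.01  0.  ] [0.41 0.45 0.27 0.02 0.02 0.03] [454.43045974 -10.47127425  93.42718105] [-179.81483689   -0.61714981   -4.92143688] 62.99595313051184
lid [ 216    0  125   82 8493] [470.5  90.9 113.4] sizes 41.9 28.9
lid [  184   222   146   120 13893] [455.2  -2.7 113.4] sizes 61.2 63.8
tin_a [268.  38.] 0.8 [474.1 113.4   0. ]
tin_a [128.  46.] 0.8 [371.2 123.    0. ]
tin_a [113. 179.] 0.78 [342.4  22.4   0. ]
tin_a [255. 236.] 0.62 [451.7 -36.5  -0. ]
```

Tin B pulls 2.2–2.5 N, about 0.24 kg, so it is the lighter one and goes on the shelf. I raise it and look at the row from close by.

```bash
python3 -m jog '[[0,0,-0.03,0,60],[0,0,-0.06,0,60],[0,0,-0.1,0,60],[0,0,-0.14,0,60],[0,0,-0.18,0,60],[0.02,-0.003,-0.2,0,60],[0.05,-0.01,-0.21,0,60],[0.08,-0.014,-0.21,0,60]]' && python3 -m jog '[[0.03,-0.004,0,0,60],[0.06,-0.008,0,0,60],[0.06,-0.008,0,0,60],[0.06,-0.008,0,0,60],[0.06,-0.008,0,0,60]]'
python3 - <<'E'
from h import *
T=toolT();p=r.snapshot("wrist");save(p,"w4.png",None,1.5)
print(T[:3,3].round(1),p["K"].round(1))
for l,z in (("row_tin_1",100),("gap",100),("riser",0)):
    for d in r.pinpoint(p,l): print(l,np.round(d["uv"]),round(d["conf"],2),world(p,d["uv"],z,T).round(1))
print("yel",lids(p,162,(22,34),T)); print("blue",lids(p,162,(105,125),T))
E
```

```text
time: 11.8
tool_pos: [535.1, -3.7, 307.6]
tcp_rot: [-179.8, -0.9, -4.9]
ft_force: [-0.2, -0.1, -1.3]
finger_gap: 62.9
time: 12.3
tool_pos: [595.0, -0.9, 308.4]
tcp_rot: [-179.8, -0.9, -4.9]
ft_force: [0.5, 0.3, -2.4]
finger_gap: 63.1
[595.   -0.9 308.4] [[297.3   0.  256.5]
 [  0.  297.3 192.7]
 [  0.    0.    1. ]]
row_tin_1 [301. 225.] 0.94 [646.5 -75.6 100. ]
row_tin_1 [302. 160.] 0.94 [650.8   5.9 100. ]
row_tin_1 [303.  20.] 0.58 [663.3 163.8 100. ]
gap [306.  86.] 0.64 [660.8  88.5 100. ]
riser [295.  90.] 0.84 [662.1  86.6   0. ]
yel [(array([315.6,  15.4]), 2094, array([663.7, 153.2, 162. ]))]
blue [(array([321. , 229.7]), 729, array([658.6, -53.6, 162. ]))]
```

View pics/w4.png

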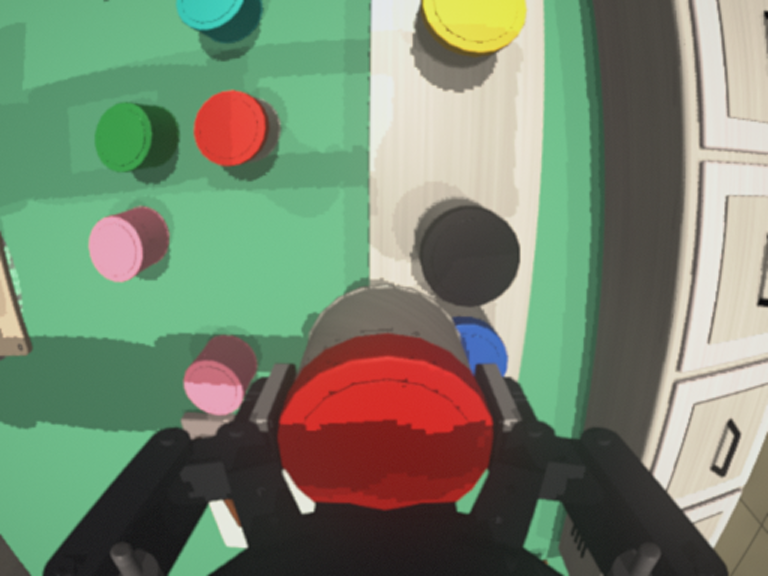

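The wrist view shows the black lid at about (313,171), yellow at (316,10), and the held red tin at (257,280). I move nearer the free place for a centred look at both neighbours.

```bash
python3 -m jog '[[0.02,-0.025,0,0,60],[0.04,-0.05,0,0,60],[0.06,-0.065,0,0,60],[0.06,-0.065,0,0,60],[0.06,-0.065,0,0,60],[0.06,-0.065,0,0,60]]'
python3 - <<'E'
from h import *
T=toolT();p=r.snapshot("wrist");save(p,"w5.png",None,1.5)
print(T[:3,3].round(1),(T@p["tool_from_camera"])[:3,3].round(1))
hsv=cv2.cvtColor(p["image"],cv2.COLOR_RGB2HSV)
for nm,m in (("yel",(abs(hsv[...,0].astype(int)-28)<7)&(hsv[...,1]>110)),("blk",(hsv[...,2]<75)&(hsv[...,1]<60))):
    m=cv2.morphologyEx(m.astype(np.uint8),cv2.MORPH_OPEN,np.ones((5,5)));n,L,st,c=cv2.connectedComponentsWithStats(m)
    for i in range(1,n):
        if st[i,4]<1000: continue
        x,y,w,h,_=st[i];q=[world(p,uv,162,T) for uv in ((x,y+h/2),(x+w,y+h/2),(x+w/2,y),(x+w/2,y+h))]
        print(nm,st[i],c[i].round(1),np.mean(q,0).round(1),world(p,c[i],162,T).round(1),"sizes",np.linalg.norm(q[0]-q[1]).round(1),np.linalg.norm(q[2]-q[3]).round(1))
for l,z in (("row_tin_1",100),("gap",100)):
    for d in r.pinpoint(p,l): print(l,np.round(d["uv"]),round(d["conf"],2),world(p,d["uv"],z,T).round(1))
E
```

```text
time: 13.1
tool_pos: [660.0, 58.2, 310.7]
tcp_rot: [-179.8, -1.0, -4.9]
ft_force: [1.0, -0.2, -3.1]
finger_gap: 62.7
[660.   58.2 310.7] [665.1 141.1 430.9]
yel [ 215   33   71   70 3942] [250.   67.5] [666.8 166.8 162. ] [666.4 166.8 162. ] sizes 62.9 64.2
blk [ 355    0   45   60 1303] [376.4  19.2] [789.7 200.8 162. ] [789.  211.2 162. ] sizes 48.1 61.3
blk [   30   255   455   129 25654] [259.5 341.2] [ 651.  -151.2  162. ] [ 648.5 -149.9  162. ] sizes 742.3 232.3
row_tin_1 [252.   3.] 0.61 [675.8 247.5 100. ]
row_tin_1 [248.  72.] 0.58 [664.5 167.7 100. ]
gap [252. 143.] 0.66 [661.8  88.5 100. ]
```

View pics/w5.png

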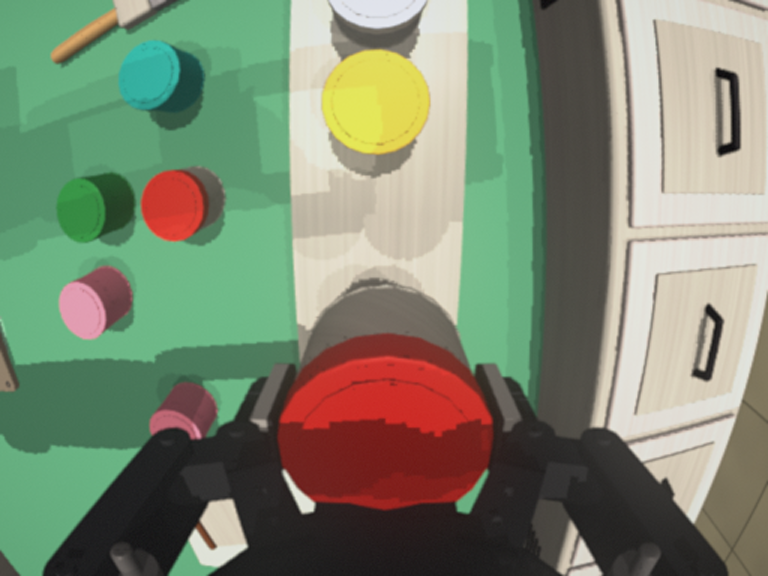

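Run:
```python
from h import *
T=toolT();p=r.snapshot("wrist")
s=r.sense()
T4=T.copy();T4[:3,3]=[595,-.9,308.4];T4[:3,:3]=R.from_euler("xyz",[-179.8,-.9,-4.9],degrees=True).as_matrix()
q=[world(p,np.array(u)/1.5,162,T4) for u in ((420,256),(520,256),(470,206),(470,306))]
b=np.mean(q,0);print("black",b.round(1),[np.linalg.norm(q[0]-q[1]).round(1),np.linalg.norm(q[2]-q[3]).round(1)])
y=np.array([666.8,166.8,162]);print("mid",(y+b)/2,"angle",np.degrees(np.arctan2(y[0]-b[0],y[1]-b[1])),"dist",np.linalg.norm(y-b))
for z in (-16,-18,-20):
    print(z,[world(p,np.array(u)/1.5,z,np.eye(4)).round(1) for u in ((278,435),(494,435),(386,357),(386,508))])
# other cameras: lids by Hough-free extents of yellow / blue
go((661,86,220),-5.8)
for n in ("top","scene"):
    p=r.snapshot(n)
    for l in ("row_tin_1",):
        for d in r.pinpoint(p,l): print(n,np.round(d["uv"]),round(d["conf"],2),world(p,d["uv"],100).round(1))
```

```text
black [652.4   8.4 162. ] [np.float64(64.7), np.float64(65.1)]
mid [659.58867002  87.60203939 162.        ] angle 5.2026913145081535 dist 159.0511898171457
-16 [array([-31.5,  -2.4, -16. ]), array([ 32.4,  -2.3, -16. ]), array([  0.4, -29.2, -16. ]), array([  0.5,  27.9, -16. ])]
-18 [array([-30.9,  -3.9, -18. ]), array([ 31.8,  -3.8, -18. ]), array([  0.4, -30.2, -18. ]), array([  0.5,  25.8, -18. ])]
-20 [array([-30.3,  -5.5, -20. ]), array([ 31.2,  -5.4, -20. ]), array([  0.4, -31.2, -20. ]), array([  0.5,  23.6, -20. ])]
go [-0.0032 -0.0276  0.091 ] turn 0.8 now [660.2  58.1 310.9] [-179.8   -1.    -5. ] [-0.14  0.09 -2.06]
top [247. 145.] 0.77 [642.7 -65.2 100. ]
top [224. 144.] 0.77 [646.7   5.1 100. ]
top [175. 139.] 0.7 [664.2 155.3 100. ]
top [148. 138.] 0.67 [670.9 238.2 100. ]
scene [303. 204.] 0.86 [646.4   5.4 100. ]
scene [281. 211.] 0.72 [639.3 -59.7 100. ]
scene [378. 180.] 0.6 [673.7 248.5 100. ]
scene [353. 186.] 0.58 [659.1 168.3 100. ]
scene [299. 176.] 0.47 [554.8  52.9 100. ]
```

```bash
python3 -m jog '[[-0.001,-0.01,0.01,0,60],[-0.003,-0.03,0.03,0,60],[-0.003,-0.03,0.06,0,60],[-0.003,-0.03,0.09,0,60],[-0.003,-0.03,0.11,0,60],[-0.003,-0.03,0.12,0,60],[-0.003,-0.03,0.12,0,60],[-0.003,-0.03,0.12,0,60]]'
python3 - <<'E'
from h import *
go((659.6,87.6,150),-5.2)
E
```

```text
time: 14.3
tool_pos: [662.5, 89.1, 191.6]
tcp_rot: [-179.8, -1.1, -4.9]
ft_force: [0.8, 0.1, -2.2]
finger_gap: 63.0
go [-0.0035  0.0019  0.0415] turn 0.3 now [662.5  89.1 191.6] [-179.8   -1.1   -4.9] [ 0.83  0.13 -2.18]
```

```bash
python3 -m jog '[[-0.001,0.001,0.015,0.3,60],[-0.003,0.002,0.03,0.3,60],[-0.004,0.002,0.038,0.3,60],[-0.004,0.002,0.041,0.3,60],[-0.004,0.002,0.041,0.3,60],[-0.004,0.002,0.041,0.3,60]]'
python3 - <<'E'
from h import *
go((659.6,87.6,144),-5.2)
E
```

```text
time: 14.9
tool_pos: [659.4, 87.5, 150.9]
tcp_rot: [-179.8, -1.1, -5.2]
ft_force: [0.6, 0.6, -2.5]
finger_gap: 63.2
go [ 0.0001 -0.0001  0.0069] turn -0.0 now [659.4  87.5 150.9] [-179.8   -1.1   -5.2] [ 0.56  0.58 -2.53]
```

```bash
python3 -m jog '[[0,0,0.003,0,60],[0,0,0.006,0,60],[0,0,0.007,0,60],[0,0,0.0075,0,60],[0,0,0.008,0,60],[0,0,0.008,0,60]]'; python3 -m jog '[[0,0,0.001,0,60],[0,0,0.001,0,60],[0,0,0.001,0,60]]'
```

```text
time: 15.5
tool_pos: [659.7, 87.5, 144.1]
tcp_rot: [-179.8, -1.1, -5.2]
ft_force: [-4.0, -0.6, 6.4]
finger_gap: 63.2
time: 15.8
tool_pos: [659.7, 87.6, 144.1]
tcp_rot: [-179.8, -1.1, -5.2]
ft_force: [-3.3, -0.9, 6.0]
finger_gap: 62.8
```

Contact is felt. I release, retreat straight up, and look from over the row.

```bash
python3 -m jog '[[0,0,0,0,78],[0,0,0,0,85],[0,0,0,0,95],[0,0,0,0,100],[0,0,0,0,100],[0,0,0,0,100]]' && python3 -m jog '[[0,0,-0.01,0,100],[0,0,-0.03,0,100],[0,0,-0.07,0,100],[0,0,-0.11,0,100],[0.003,0.03,-0.15,0,100],[0.006,0.06,-0.165,0,100],[0.006,0.075,-0.165,0,100],[0.006,0.075,-0.165,0,100]]' && python3 -m jog '[[0,0,0,0,100],[0,0,0,0,100]]'
cat >> h.py <<'E'
def rowcheck(p,T,z=162):
    hsv=cv2.cvtColor(p["image"],cv2.COLOR_RGB2HSV);H=hsv[...,0].astype(int);out={}
    for nm,m in (("yel",(abs(H-28)<7)&(hsv[...,1]>110)),("red",((H>171)|(H<9))&(hsv[...,1]>110)),("blue",(abs(H-112)<10)&(hsv[...,1]>110)),("blk",(hsv[...,2]<80)&(hsv[...,1]<60))):
        m=cv2.morphologyEx(m.astype(np.uint8),cv2.MORPH_OPEN,np.ones((7,7)));n,L,st,c=cv2.connectedComponentsWithStats(m)
        for i in range(1,n):
            if st[i,4]<1000 or st[i,4]>9000: continue
            x,y,w,h,_=st[i];q=[world(p,uv,z,T) for uv in ((x,y+h/2),(x+w,y+h/2),(x+w/2,y),(x+w/2,y+h))]
            print(nm,st[i],np.mean(q,0).round(1),world(p,c[i],z,T).round(1),"sizes",np.linalg.norm(q[0]-q[1]).round(1),np.linalg.norm(q[2]-q[3]).round(1))
E
python3 - <<'E'
from h import *
T=toolT();p=r.snapshot("wrist");save(p,"w6.png",None,1.5);print(T[:3,3]);rowcheck(p,T)
E
```

```text
time: 16.4
tool_pos: [659.7, 87.5, 144.0]
tcp_rot: [-179.8, -1.1, -5.2]
ft_force: [0.2, 0.0, 0.3]
finger_gap: 85.6
time: 17.2
tool_pos: [655.4, 10.1, 308.9]
tcp_rot: [-179.8, -1.1, -5.4]
ft_force: [-0.2, 0.6, -1.1]
finger_gap: 85.3
time: 17.4
tool_pos: [654.7, 11.0, 306.8]
tcp_rot: [-179.8, -1.0, -5.4]
ft_force: [-0.1, -0.1, 0.5]
finger_gap: 85.2
[654.6960655   10.97739907 306.82760011]
yel [ 215    0   72   51 3139] [666.4 158.2 162. ] [665.8 160.4 162. ] sizes 62.9 48.3
red [ 216   70   72   72 4063] [660.3  85.  162. ] [660.1  85.2 162. ] sizes 63.6 64.6
red [  91   80   45   47 1734] [530.5 106.1 162. ] [530.6 106.6 162. ] sizes 49.1 45.0
blue [ 223  233   59   52 2453] [645.7 -68.3 162. ] [645.5 -66.1 162. ] sizes 61.3 64.0
blk [ 221  157   65   65 3395] [654.1   7.3 162. ] [653.4   9.  162. ] sizes 61.2 64.4
```

View pics/w6.png

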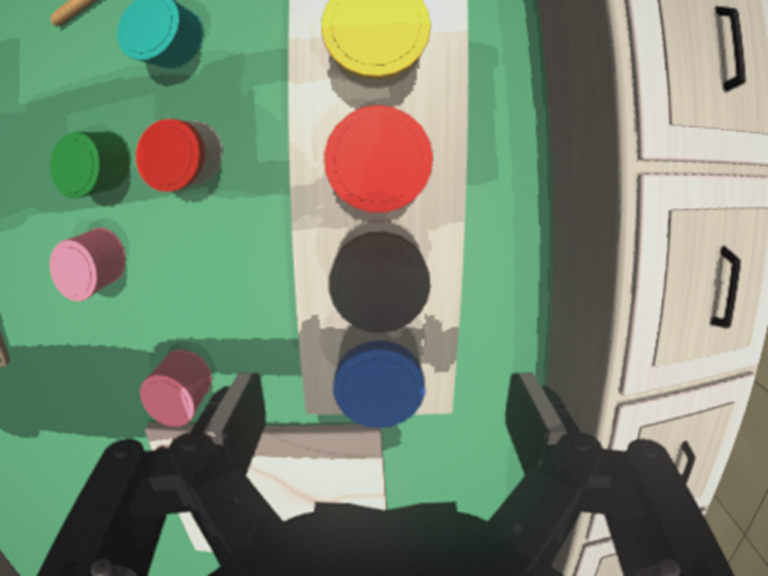

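From the picture, the red tin is in line with the row at (378,158) in the enlarged view. Its gaps to the neighbours are unequal, though: 30 px to yellow and 22 px to black. It needs about 2.5 mm toward yellow, so I re-grip it and correct.

```bash
python3 - <<'E'
from h import *
go((659.9,87.6,180),-5.2)
E
python3 -m jog '[[-0.001,-0.03,0,0,100],[-0.003,-0.06,0.03,0,100],[-0.004,-0.076,0.07,0,100],[-0.004,-0.076,0.1,0,100],[-0.004,-0.076,0.125,0,100],[-0.004,-0.076,0.125,0,100],[-0.004,-0.076,0.125,0,100]]'
python3 - <<'E'
from h import *
go((659.9,87.4,144),-5.2)
E
```

```text
go [-0.0042 -0.0761  0.1273] turn -0.1 now [654.8  11.1 307.1] [-179.8   -1.    -5.3] [ 0.37  0.8  -0.29]
time: 18.15
tool_pos: [659.5, 88.1, 181.8]
tcp_rot: [-179.8, -0.9, -5.3]
ft_force: [0.0, 0.7, 1.3]
finger_gap: 85.5
go [-0.0001  0.0008  0.0378] turn -0.1 now [659.5  88.1 181.8] [-179.8   -0.9   -5.3] [0.02 0.69 1.26]
```

```bash
python3 -m jog '[[0,0.001,0.015,0,100],[0,0.001,0.03,0,100],[0,0.001,0.037,0,100],[0,0.001,0.038,0,100],[0,0.001,0.038,0,100]]' && python3 -m jog '[[0,0,0,0,60],[0,0,0,0,60],[0,0,0,0,60],[0,0,0,0,60],[0,0,0,0,60],[0,0,0,0,60],[0,0,0,0,60]]' 45 && python3 -m jog '[[0,0,-0.003,0,60],[0,0,-0.006,0,60],[0,-0.001,-0.006,0,60],[0,-0.003,-0.006,0,60],[0,-0.003,-0.006,0,60],[0,-0.003,-0.006,0,60]]'
```

```text
time: 18.65
tool_pos: [659.8, 87.1, 143.5]
tcp_rot: [-179.8, -0.8, -5.3]
ft_force: [-0.2, 0.1, 0.5]
finger_gap: 85.8
time: 19.35
tool_pos: [660.5, 87.1, 144.8]
tcp_rot: [-179.8, -0.9, -5.3]
ft_force: [-1.1, -0.5, 6.0]
finger_gap: 63.0
time: 19.95
tool_pos: [660.5, 90.2, 150.4]
tcp_rot: [-179.8, -0.9, -5.3]
ft_force: [-0.4, -1.2, -1.9]
finger_gap: 62.8
```

```bash
python3 -m jog '[[-0.0005,0.0005,0.003,0,60],[-0.0005,0.0005,0.005,0,60],[-0.0005,0.0005,0.006,0,60],[-0.0005,0.0005,0.006,0,60],[-0.0005,0.0005,0.006,0,60]]' && python3 -m jog '[[0,0,0,0,78],[0,0,0,0,85],[0,0,0,0,95],[0,0,0,0,100],[0,0,0,0,100],[0,0,0,0,100]]' && python3 -m jog '[[0,0,-0.01,0,100],[0,0,-0.03,0,100],[0,0,-0.07,0,100],[0,0,-0.11,0,100],[0,0.03,-0.15,0,100],[0,0.06,-0.19,0,100],[0,0.065,-0.22,0,100],[0,0.065,-0.24,0,100]]' && python3 -m jog '[[0,0,0,0,100],[0,0,0,0,100]]'
python3 - <<'E'
from h import *
T=toolT();p=r.snapshot("wrist");save(p,"w7.png",None,1.5);print(T[:3,3]);rowcheck(p,T);lidbox(p,T)
E
```

```text
time: 20.45
tool_pos: [659.8, 89.7, 144.8]
tcp_rot: [-179.8, -0.9, -5.3]
ft_force: [-3.5, -1.1, 4.7]
finger_gap: 62.7
time: 21.05
tool_pos: [659.9, 89.7, 144.7]
tcp_rot: [-179.8, -0.9, -5.3]
ft_force: [0.8, 0.1, 0.3]
finger_gap: 85.4
time: 21.85
tool_pos: [650.3, 22.9, 389.4]
tcp_rot: [-179.8, -1.2, -5.4]
ft_force: [-0.3, 0.3, -0.3]
finger_gap: 85.1
time: 22.05
tool_pos: [650.7, 22.8, 390.6]
tcp_rot: [-179.8, -1.3, -5.4]
ft_force: [-0.4, 0.5, 0.3]
finger_gap: 85.4
[650.66837018  22.78331837 390.61534053]
yel [ 226   18   55   54 2337] [666.4 165.9 162. ] [666.2 166.1 162. ] sizes 63.0 65.5
red [ 228   84   54   55 2347] [660.6  87.  162. ] [660.   87.7 162. ] sizes 62.8 64.9
red [ 118   89   39   39 1234] [519.5 109.6 162. ] [519.4 110.4 162. ] sizes 52.0 47.9
blue [ 232  211   47   44 1640] [646.3 -68.1 162. ] [645.8 -66.3 162. ] sizes 61.5 64.6
blk [ 341    0   41  272 7806] [794.7  41.2 162. ] [792.7  61.3 162. ] sizes 55.7 372.1
blk [ 231  151   50   51 2067] [654.3   8.2 162. ] [653.3   9.4 162. ] sizes 61.0 64.7
lid [ 227   84   55   55 2348] [661.3  81.7  62. ] sizes 82.4 83.5
```

View pics/w7.png

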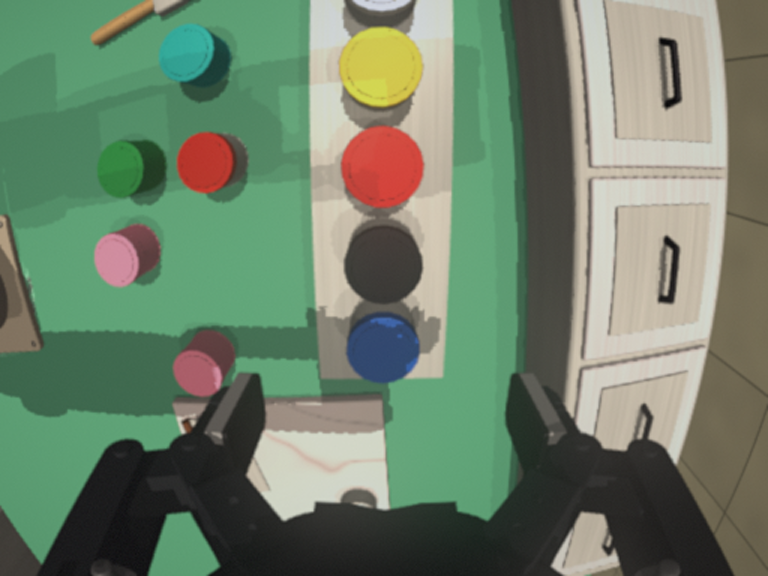

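The placing is good: yellow, red and black sit at y = 165.9, 87.0 and 8.2, and red's x is within 0.3 mm of the line. Now back to the heavy tin at about (475,114).

```bash
python3 - <<'E'
from h import *
go((476,114.5,290),-5.2)
E
python3 -m jog '[[-0.04,-0.015,0,0,100],[-0.08,-0.03,0.02,0,100],[-0.12,-0.05,0.05,0,100],[-0.16,-0.07,0.08,0,100],[-0.18,-0.09,0.1,0,100],[-0.18,-0.107,0.1,0,100],[-0.18,-0.107,0.1,0,100],[-0.18,-0.107,0.1,0,100]]'
python3 - <<'E'
from h import *
go((476,114.5,140),-5.2)
E
```

```text
go [-0.1841 -0.0744  0.0953] turn -0.2 now [650.2  23.  388.8] [-179.8   -1.2   -5.4] [-0.63 -0.44 -0.74]
time: 22.9
tool_pos: [482.8, 146.7, 284.5]
tcp_rot: [-179.9, -1.1, -5.3]
ft_force: [-0.0, 0.5, 0.1]
finger_gap: 85.1
go [-0.0066  0.033   0.1443] turn -0.1 now [482.8 146.7 284.5] [-179.9   -1.1   -5.3] [-0.01  0.47  0.07]
```

```bash
python3 -m jog '[[-0.003,0.015,0.03,0,100],[-0.007,0.033,0.06,0,100],[-0.007,0.033,0.1,0,100],[-0.007,0.033,0.13,0,100],[-0.007,0.033,0.144,0,100],[-0.007,0.033,0.144,0,100],[-0.007,0.033,0.144,0,100]]'
python3 - <<'E'
from h import *
T=toolT();p=r.snapshot("wrist");lidbox(p,T);go((476,114.5,40),-5.2)
E
```

```text
time: 23.6
tool_pos: [476.6, 114.4, 141.7]
tcp_rot: [-179.8, -1.2, -5.3]
ft_force: [-0.1, 0.9, 0.5]
finger_gap: 85.4
lid [ 212  169   87   85 5771] [477.7 114.3  62. ] sizes 63.7 67.5
go [-0.0033  0.0005  0.1024] turn -0.1 now [477.1 114.6 142.4] [-179.8   -1.3   -5.3] [-0.22  0.53  0.6 ]
```

```bash
python3 -m jog '[[-0.001,0.002,0.03,0,100],[-0.002,0.002,0.06,0,100],[-0.003,0.002,0.085,0,100],[-0.003,0.002,0.1,0,100],[-0.003,0.002,0.101,0,100],[-0.003,0.002,0.101,0,100],[-0.003,0.002,0.101,0,100]]' && python3 -m jog '[[0,0,0,0,60],[0,0,0,0,60],[0,0,0,0,60],[0,0,0,0,60],[0,0,0,0,60],[0,0,0,0,60],[0,0,0,0,60],[0,0,0,0,60]]' 50 && python3 -m jog '[[0,0,-0.005,0,60],[0,0,-0.015,0,60],[0,0,-0.03,0,60],[0,0,-0.05,0,60],[0,0,-0.07,0,60],[0,0,-0.09,0,60],[0,0,-0.11,0,60],[0,0,-0.13,0,60]]'
python3 - <<'E'
from h import *
go((460,-150,180),-5.2);print(r.sense()["joint_pos"].round(1))
p=r.snapshot("top");save(p,"t2.png",(280,140,400,265),5)
for d in r.pinpoint(p,"slab_middle"): print(d["uv"],d["conf"],world(p,d["uv"],18).round(1))
for d in r.search_frame(p,"slab"): print(d)
E
```

```text
time: 24.35
tool_pos: [477.9, 113.2, 43.5]
tcp_rot: [-179.8, -1.5, -5.3]
ft_force: [1.3, 0.8, 0.3]
finger_gap: 85.3
time: 25.15
tool_pos: [478.8, 113.5, 45.7]
tcp_rot: [-179.7, -1.5, -5.3]
ft_force: [-6.0, -0.3, 15.6]
finger_gap: 64.3
time: 25.95
tool_pos: [474.9, 113.2, 176.7]
tcp_rot: [-179.8, -1.5, -5.3]
ft_force: [0.7, 0.4, -5.7]
finger_gap: 63.7
go [ 0.0097  0.2634 -0.0042] turn -0.1 now [474.9 113.2 176.7] [-179.8   -1.5   -5.3] [ 0.71  0.37 -5.72]
[ 7.500e+00 -8.700e+00  1.095e+02 -1.000e-01  7.770e+01  1.280e+01]
[330.6, 203.1] 0.68 [ 471.3 -331.6   18. ]
{'bbox': [288.7, 154.5, 371.9, 250.1], 'conf': 0.94}
```

View pics/t2.png

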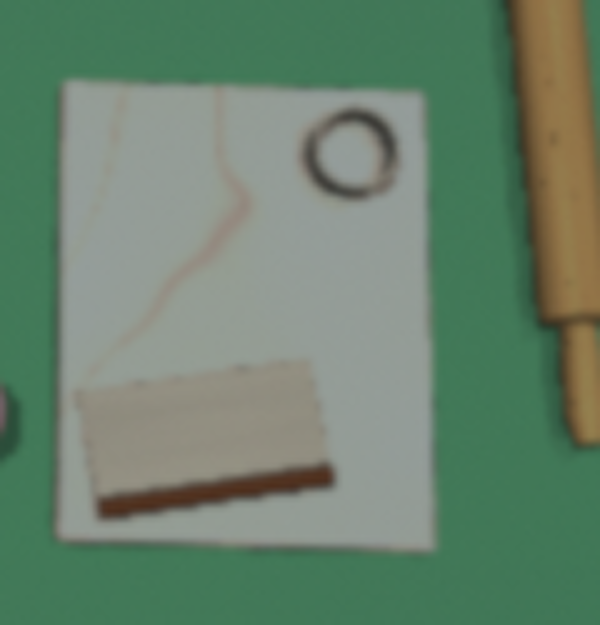

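The slab's corners in the crop are (65,82), (424,92), (434,550) and (57,543), and its middle is clear. Scraper and cutter stay below the path.

```bash
python3 - <<'E'
from h import *
p=r.snapshot("top")
c=[world(p,(280+u/5,140+v/5),18) for u,v in ((65,82),(424,92),(434,550),(57,543))]
print(np.mean(c,0).round(1),[np.linalg.norm(c[i]-c[i-1]).round() for i in range(4)])
E
python3 -m jog '[[0.001,0.012,0,0,60],[0.003,0.035,0,0,60],[0.006,0.07,0,0,60],[0.009,0.105,0,0,60],[0.012,0.14,0,0,60],[0.014,0.17,0,0,60],[0.016,0.19,0,0,60],[0.017,0.2,0,0,60]]' && python3 -m jog '[[0.001,0.012,0,0,60],[0.003,0.035,0,0,60],[0.006,0.07,0,0,60],[0.009,0.105,0,0,60],[0.012,0.14,0,0,60],[0.014,0.17,0,0,60],[0.016,0.19,0,0,60],[0.017,0.2,0,0,60]]'
python3 - <<'E'
from h import *
go((471,-328,164),-5.2)
E
```

```text
[ 474.1 -326.7   18. ] [np.float64(300.0), np.float64(237.0), np.float64(298.0), np.float64(238.0)]
time: 26.95
tool_pos: [472.5, -89.5, 173.6]
tcp_rot: [-179.7, -1.4, -5.4]
ft_force: [-0.2, 0.7, -5.9]
finger_gap: 64.1
time: 27.75
tool_pos: [470.0, -291.6, 172.4]
tcp_rot: [-179.7, -1.4, -5.5]
ft_force: [-0.3, 0.2, -6.4]
finger_gap: 63.7
go [0.0043 0.0362 0.0083] turn -0.3 now [ 470.  -291.6  172.4] [-179.7   -1.4   -5.5] [-0.27  0.16 -6.39]
```

Slab middle is taken as (473,-327), with a tool target z of about 164.

```bash
python3 -m jog '[[0.001,0.01,0.002,0,60],[0.003,0.02,0.005,0,60],[0.005,0.03,0.007,0,60],[0.006,0.035,0.008,0,60],[0.006,0.035,0.008,0,60],[0.006,0.035,0.008,0,60],[0.006,0.035,0.008,0,60]]'
python3 - <<'E'
from h import *
go((473,-327,164),-5.2);s=r.sense();print(s["qd"].round(2),s["finger_gap"])
for n in ("scene","top"):
    p=r.snapshot(n)
    if n=="scene": save(p,"s3.png",None,1.5)
    print(n,"red",lids(p,162,(172,8)))
    for l in ("row_tin_1","tin_a"):
        for d in r.pinpoint(p,l): print(l,np.round(d["uv"]),round(d["conf"],2),world(p,d["uv"],0 if l=="tin_a" else 100).round())
E
```

```text
time: 28.45
tool_pos: [472.9, -326.6, 164.4]
tcp_rot: [-179.7, -1.4, -5.5]
ft_force: [-0.9, -0.3, -5.2]
finger_gap: 63.8
go [0.0001 0.0004 0.0004] turn -0.3 now [ 472.9 -326.6  164.4] [-179.7   -1.4   -5.5] [-0.93 -0.32 -5.19]
[-0.05 -0.02  0.05 -0.16 -0.13  0.08] 63.820758495287244
scene red [(array([76.1, 23. ]), 152, array([-555.5, -335.4,  162. ])), (array([228.1, 179.1]), 73, array([ 517.1, -158.6,  162. ])), (array([333.3, 183.5]), 410, array([663.5,  83.8, 162. ])), (array([171.2, 185.5]), 69, array([ 466.7, -302.3,  162. ])), (array([154.4, 190. ]), 130, array([ 460.9, -347. ,  162. ]))]
row_tin_1 [378. 178.] 0.78 [668. 254. 100.]
row_tin_1 [302. 207.] 0.73 [653.  -1. 100.]
row_tin_1 [357. 185.] 0.59 [662. 181. 100.]
row_tin_1 [283. 212.] 0.58 [644. -56. 100.]
tin_a [168. 200.] 0.94 [ 375. -307.    0.]
tin_a [331. 196.] 0.77 [599. 156.   0.]
tin_a [285. 151.] 0.64 [357. 130.   0.]
tin_a [330. 161.] 0.62 [470. 242.   0.]
tin_a [223. 189.] 0.56 [ 415. -136.    0.]
top red [(array([29. , 63.9]), 205, array([884.9, 583. , 162. ])), (array([194.7, 135.3]), 391, array([655.4,  85.4, 162. ])), (array([334.4, 198.9]), 71, array([ 461.9, -312.7,  162. ]))]
row_tin_1 [172. 138.] 0.79 [667. 165. 100.]
row_tin_1 [249. 144.] 0.68 [648. -72. 100.]
row_tin_1 [222. 145.] 0.68 [643.   9. 100.]
row_tin_1 [145. 132.] 0.59 [688. 247. 100.]
tin_a [189. 236.] 0.98 [374. 123.   0.]
tin_a [223. 249.] 0.91 [332.  15.   0.]
tin_a [269. 222.] 0.71 [ 417. -132.    0.]
tin_a [223. 146.] 0.69 [674.  14.   0.]
tin_a [154. 207.] 0.64 [469. 239.   0.]
tin_a [199. 142.] 0.58 [685.  96.  -0.]
tin_a [336. 195.] 0.46 [ 500. -355.    0.]
```

View pics/s3.png

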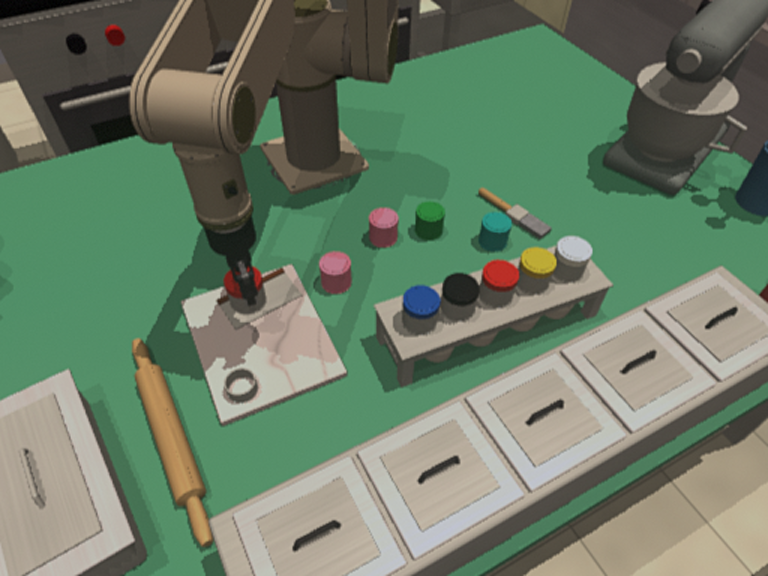

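The scene view shows the red tin in the row at (333,183) between yellow and black, and the heavy tin held upright over the slab at (162,192). I let it settle, check once more and hand in.

```bash
python3 -m jog '[[0,0,0,0,60],[0,0,0,0,60],[0,0,0,0,60],[0,0,0,0,60],[0,0,0,0,60]]'
python3 - <<'E'
from h import *
p=r.snapshot("scene")
for d in r.pinpoint(p,"tin_a")[:1]: print(d["uv"],world(p,d["uv"],118).round(1))
go((473,-327,164),-5.2);s=r.sense();print(s["qd"].round(2),s["finger_gap"])
print(r.hand_in())
E
```

```text
time: 29.25
tool_pos: [472.9, -326.8, 164.5]
tcp_rot: [-179.7, -1.4, -5.5]
ft_force: [-0.1, -0.1, -5.8]
finger_gap: 63.4
[289.6, 151.3] [466.1  72.2 118. ]
go [0.0001 0.0001 0.0004] turn -0.3 now [ 472.9 -326.8  164.4] [-179.7   -1.4   -5.5] [ 0.08 -0.27 -5.52]
[ 0.06 -0.01  0.1   0.04 -0.03 -0.09] 64.06122419318883
the job is handed in; nothing more can be done
None
```

The lighter red-lidded tin is in the free place on the shelf. The heavier one is held still and upright over the middle of the marble slab. I handed the job in at about 29 s.

- **Weighing:** I lifted both. The tin that started at about (475, 114) pulled 5.5 N (about 0.56 kg) and is the full one; the one at about (452, -11) pulled 2.2–2.5 N (about 0.24 kg).
- **Shelf placing:** The first placing was about 2.5 mm too close to the black tin, so I gripped it again and moved it. The last close look put yellow, red and black at y = 165.9, 87.0 and 8.2 mm. Red's x is within 0.3 mm of the line between its neighbours.
- **Presenting:** The held tin's underside is about 100 mm above the slab, within about 2 mm of my estimate of its middle, (473, -327). The gripper reads 64 mm open and 5.5 N of load, and the arm is still. The tool is 1.4° off vertical, but it was at that same angle when it gripped the tin.
- **Checks that failed or disagreed:**
  - The final camera check on the held tin gave nothing, because its best match was one of the look-alike tins. The held position therefore rests on the arm's own readings and the scene picture.
  - The fixed cameras disagreed by several millimetres on the row, so I relied on the wrist camera's close view there.
  - When I set the heavy tin back after weighing it, it was still bearing on the gripper, so it may have dropped a millimetre or less.

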